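Press a job-tag holder home behind the shelf lip and hold it there

TASK

Take the yellow job-tag holder out of the black stand and push it, blade down, behind the yellow lip of the blue parts shelf, between the two black end cheeks, until it has pressed the orange spring shoe fully down. Be gentle with it: grip it with no more than 20 N and press it with no more than 30 N, keep it upright, and leave everything else undisturbed. Finish while still holding it pressed home: the spring lifts it again if you let go, and a colleague needs it kept there to fit the locking screw.

Things in the scene. Friction and masses are not known exactly. Their poses are not given: they have to be found in the camera images.
- tag_yellow: yellow plastic tag holder, about 70 g, upright in a stand socket. Origin: centre of its underside; z up, x its thickness, y its width. Blade 6 mm thick, 62 wide, z 0 to 44 mm; above it a grip head 12 mm thick, 62 wide, z 44 to 74, white card on both faces. Either way round is right. Grip across the head's 12 mm, 10 to 18 mm below its top; a 10 to 15 N grip carries it and resists the spring.
- tag_green: an identical holder in green, in another socket of the stand; leave it
- tag_red: an identical holder in red, in another socket of the stand; leave it
- stand: black fixed stand, 50 (x) by 280 (y) mm, 30 high; origin: centre of its underside, on the table. Three sockets in a row along y, 90 mm apart, the middle one at its centre, each 8 mm (x) by 68 mm (y), floor 6 mm above the table, so a holder rises 24 mm to come free. Which holder is in which socket varies; their axes are parallel to the stand's.
- shelf: fixed blue parts shelf, 134 (x) by 260 (y) mm, top 80 mm above the table; origin: centre of its underside. Along its +x edge, facing away from the robot, runs a channel behind a yellow lip. A steel collar and a brass fitting, up to 28 mm tall, stand on its top, 65 mm or more behind the channel.
- slot (a point): centre of the channel's mouth, level with the tops of lip and shelf, 80 mm above the table; axes as the shelf's: x across (back wall to lip), y along, z up. Channel 9 mm wide (x), flared to about 19 over its top 7 mm, 74 long between 8 mm cheeks that rise 6 above the lip. Shoe's top: 18 mm below this point unpressed, 28 fully down. Fully home, the holder's underside is 28 mm below, its head 16 above.
- shoe (a joint): the orange spring shoe at the bottom of the channel: 0 when up, 0.010 m when pressed fully down to its solid stop, where it is felt as a hard end. Spring: about 4 N to start it, 8 N at the end of its travel; it returns when let go.
- collar: steel ring, 36 mm across, 18 mm tall, on the shelf; bystander, origin at its underside
- fitting: brass fitting, 26 mm across, 28 mm tall, on the shelf; bystander, origin at its underside
- tub: amber jar, 60 mm across, 85 mm tall, on the table; bystander, origin at its underside
- driver: screwdriver lying on the table beyond the shelf; bystander
- can: orange can, 54 mm across, 120 mm tall, on the table; bystander, origin at its underside
Not all that is in view belongs to the job. There is more than one size of the tag_yellow; the one meant has the size given above.

How it is judged:
By the outcome, as a careful person would: the job done as asked, in the order asked, and still so for the second after the job is handed in, while the arm keeps its last pose, push and grip.
It also fails if it takes over 40 s, if anything falls off the work surface, if the arm or the gripper's body presses on something with over 40 N, if the wrist force passes 120 N, or if a joint passes its speed limit or range.

ROBOT

A 6-joint arm with a two-finger parallel gripper is mounted at the origin on the work surface. World frame = base frame: x ahead of the robot, y to its left, z up, the work surface at z = 0. Lengths are in mm, angles in rad, forces in N, time in s.
With the tool pointing down it reaches from about 275 to 1000 mm from the base axis. Payload 8.4 kg.
Tool frame: the origin (TCP) lies where the fingers leave the gripper's body, on its centre line; the fingertips stand 73 mm ahead of it and the grasp point (between the pads) lies 54 mm ahead of it (grip_point_offset is the distance from the TCP to the grasp point, in mm); z points along the fingers, y is the direction in which the jaws open and shut (so a half turn about z gives the same grasp; the last joint's range is limited). The gripper opens to 85 mm and grips with 20 to 120 N. Pads are 22 mm wide; open, the fingers measure 114 mm over their backs; the gripper's body (76 mm by 85 mm) begins 54 mm behind the grasp point. The pads swing forward as they close: fully open they stand 13 mm farther back than shut.
Start: joints at [1.201, 0.353, 1.633, -0, 1.155, -0.002], TCP at [224.726, 583.204, 303.881] pointing down, gripper open.
Joint ranges: [-2.63, 2.63], [-0.92, 2.1], [0.06, 2.66], [-1.3, 4.44], [0, 2.69], [-3.02, 3.02]. Speed limits (rad/s): [2.22, 2.22, 2.79, 3.14, 3.14, 3.14].

INTERFACE

Orientations are given as [roll, pitch, yaw] about the fixed x, y, z axes, in that order (R = Rz(yaw) Ry(pitch) Rx(roll)).
In Python, from rig import sense, grab_frame, sign_off, grip_point_offset gives the robot as it stands. The module is installed in compiled form; this text tells all that it offers.
- The arm moves only by the tool drive_tool, never from a script. Its argument "targets" is one flat list of numbers, 7 for each row, row after row: the shift along the tool's x, y, z in m, then the turn, a rotation vector about the tool's x, y, z in rad, then the opening, from 0 (shut) to 1 (fully open). In form: [tx, ty, tz, wx, wy, wz, grip, tx, ty, tz, wx, wy, wz, grip, ...]. A call has 1 to 12 rows; each row is the pose to reach, as a shift and turn from the pose commanded when the call began, along the tool's axes at that moment; what a row does not reach only later rows make up. A row lasts 1/12 s, in which the tool goes at most 41.7 mm and 7.16 degrees, less where a joint would pass 70% of its speed; a pose out of reach is approached as far as the arm can. A call with a gripper value outside its range is refused whole. The fingers move at their own pace and stop on an object; "force" is the grip in N (left out, the last holds). Time passes only in rows, so rows that repeat a pose let the fingers close. It gives the time, the measured TCP pose, the force and the opening at its end, in the units of the state.
- sense(): the state, without advancing time (a new reading comes with each control period).
- grab_frame(name): name is "side" or "top"; returns a dict with "color" (480x640x3 uint8, blue, green, red), "vertical_fov" (degrees; the focal length in pixels is half the picture's height over the tangent of half this angle, whatever the lens; pixels are square), "cx", "cy" (the principal point, pixels), "k1" (the pictures are not rectified: a ray, as slopes to the right and down, at radius r is drawn at 1 + k1 r^2 times it, then the intrinsics apply), "world_from_camera" (4x4, takes a point from camera to world coordinates). Camera axes: x right, y down, z forward; pixel columns grow to the right and rows downward; lengths in mm; the calibration is good to about 2 mm. A picture is of the moment at which its call begins. There is no depth.
- sign_off(): hands the job in, once; it reports no verdict.
The state is a dict: "clock": time; "qpos": joint angles; "qvel": joint speeds; "joint_efforts": joint torques, N m; "eef_pos": TCP position; "tcp_rot": TCP orientation; "contact_force": force on the tool from outside, world axes, zero at the start; "wrist_torque": the same for the moment, N m; "opening": opening from 0.0 (shut) to 1.0 (fully open).
Only numpy, scipy, OpenCV 4.12 (cv2) and the standard library are available. Lean on these libraries where they do the work, as an engineer would, in place of code of your own. Each camera call takes 0.05 s, during which the arm holds its last target. There are 200 camera calls.

## Working session

There is one attempt and no reset: what is moved stays moved. The work goes in short steps, Python scripts to look and compute and a tool call to move; the robot and the scene stay as the last step left them, time stands still between calls to the robot, and variables do not carry over. Pictures are saved under pics/ and viewed, about 8 in all and at most 12, crops included, and the job is handed in when it is done.

Besides the shell and the picture viewer there is one more tool, called after "Emit:" as a command line: name --argument value ..., lists and objects as JSON in quotes. drive_tool: Moves the arm, as the interface text tells. Its arguments: {"type":"object","properties":{"targets":{"type":"array"},"force":{"type":"number"}},"required":["targets"]}

```bash
mkdir -p pics; cat > h.py <<'E'
import numpy as np, cv2, pickle
from rig import sense, grab_frame, sign_off, grip_point_offset
def intr(f):
    fl=240/np.tan(np.radians(f["vertical_fov"])/2)
    return np.array([[fl,0,f["cx"]],[0,fl,f["cy"]],[0,0,1.]]), np.array([f["k1"],0,0,0.])
def ray(f,uv):
    K,d=intr(f); p=cv2.undistortPoints(np.array(uv,float).reshape(-1,1,2),K,d)[:,0]
    T=np.array(f["world_from_camera"]); return T[:3,3],np.c_[p,np.ones(len(p))]@T[:3,:3].T
def at_z(f,uv,z):
    o,r=ray(f,uv); return o+r*((z-o[2])/r[:,2])[:,None]
def proj(f,P):
    K,d=intr(f); T=np.linalg.inv(np.array(f["world_from_camera"]))
    return cv2.projectPoints(np.array(P,float).reshape(-1,1,3),cv2.Rodrigues(T[:3,:3])[0],T[:3,3],K,d)[0][:,0]
E
python3 - <<'E'
from h import *
for n in("side","top"):
    f=grab_frame(n); cv2.imwrite(f"pics/{n}0.png",f["color"]); pickle.dump(f,open(n+"0.pkl","wb"))
    print(n,f["vertical_fov"],f["cx"],f["cy"],f["k1"],np.round(f["world_from_camera"],3))
print(sense(),grip_point_offset)
E
```

```text
side 52.26550415123481 314.6698476394877 242.77709619393434 -0.12310499928812413 [[ 7.14000e-01 -5.36000e-01  4.51000e-01  1.10507e+02]
 [-7.00000e-01 -5.52000e-01  4.52000e-01 -5.27128e+02]
 [ 7.00000e-03 -6.38000e-01 -7.70000e-01  8.77960e+02]
 [ 0.00000e+00  0.00000e+00  0.00000e+00  1.00000e+00]]
top 46.53296270279333 318.3388646312633 244.08788972580547 0.009379507200505354 [[-8.400000e-02 -9.760000e-01  2.000000e-01  2.887680e+02]
 [-9.960000e-01  8.200000e-02 -2.000000e-02 -4.000800e+01]
 [ 3.000000e-03 -2.010000e-01 -9.800000e-01  1.465896e+03]
 [ 0.000000e+00  0.000000e+00  0.000000e+00  1.000000e+00]]
{'clock': 0.1, 'qpos': array([ 1.20058526e+00,  3.53559749e-01,  1.63404684e+00, -2.19807907e-05,
        1.15518528e+00, -2.42011211e-03]), 'qvel': array([ 0.00032921, -0.00074362, -0.00029209,  0.0005743 ,  0.00016394,
       -0.00098349]), 'joint_efforts': array([ 7.39164025e-04, -6.06350827e+01, -3.42815173e+01,  2.27196250e-05,
        3.90130881e-03,  2.82334702e-05]), 'eef_pos': array([224.6205643 , 582.89164293, 303.25418112]), 'tcp_rot': array([-3.14039339e+00,  1.71966077e-05,  2.77381059e+00]), 'contact_force': array([ 0.89921445, -0.43656723, -0.04039806]), 'wrist_torque': array([ 0.03144906, -0.01670743,  0.08885202]), 'opening': 1.0008572542836616} 53.900000000000006
```

View pics/side0.png

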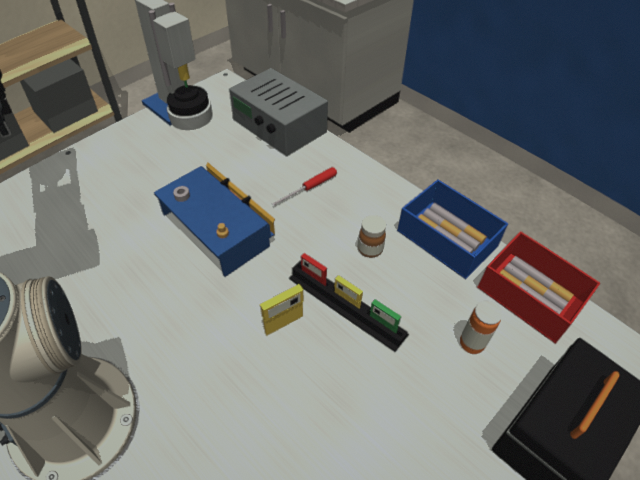

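View pics/top0.png

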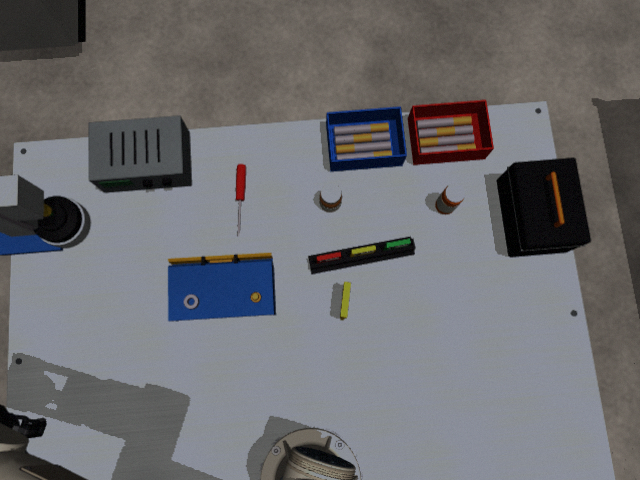

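Side view: the yellow candidates are the holder in the stand's middle socket at (348,291) and a bigger one standing loose on the table at (282,308). In the top view they are at (363,250) and (345,300). The lip at (205–236,258 top) is also yellow. The task says the holder is in the stand, so I choose the middle socket and check it in a close crop.

```bash
python3 - <<'E'
from h import *
s=pickle.load(open("side0.pkl","rb"))["color"];t=pickle.load(open("top0.pkl","rb"))["color"]
def c(im,x,y,w,h,k): return cv2.resize(im[y:y+h,x:x+w],None,fx=k,fy=k,interpolation=cv2.INTER_CUBIC)
cv2.imwrite("pics/c_top.png",np.vstack([c(t,160,240,130,48,6),c(t,300,232,130,48,6)]))
cv2.imwrite("pics/c_side.png",np.hstack([c(s,150,155,130,140,3),c(s,285,245,130,140,3)]))
E
```

```text
(no output)
```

View pics/c_top.png

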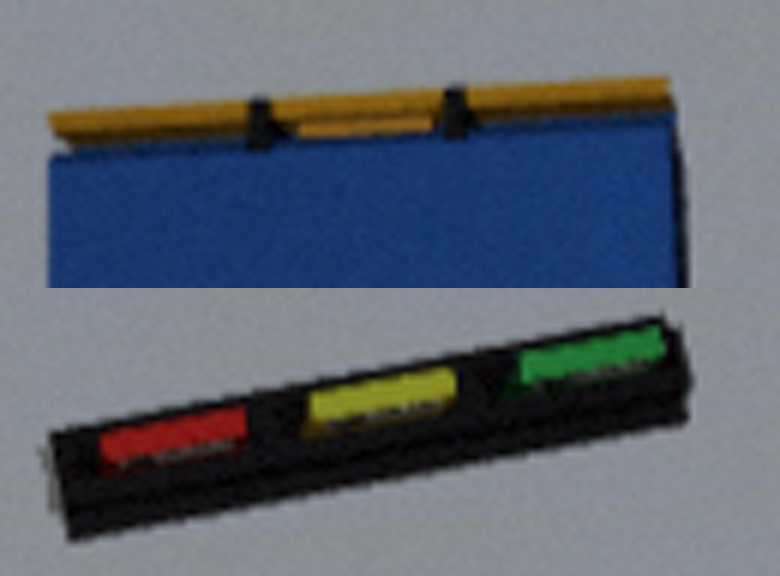

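View pics/c_side.png

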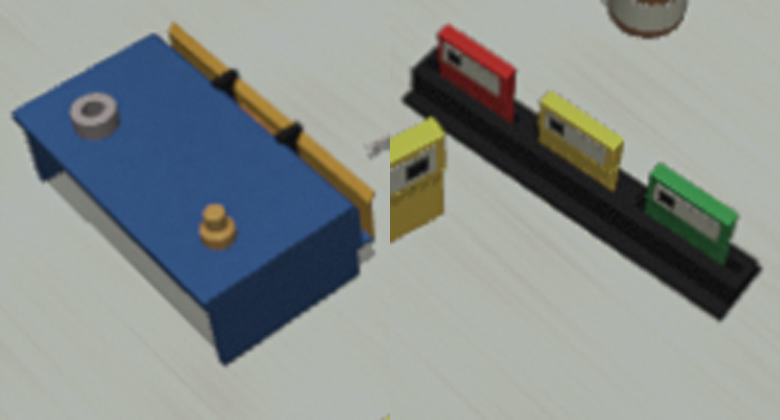

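Crops: three holders of equal size in the stand, with the yellow one in the middle and the big loose yellow one nearer the robot. The shelf channel shows the orange shoe between the black cheeks, at crop px (258,120) and (455,112).

```bash
python3 - <<'E'
from h import *
np.set_printoptions(suppress=True,precision=1)
f=pickle.load(open("top0.pkl","rb")); g=pickle.load(open("side0.pkl","rb"))
hsv=cv2.cvtColor(f["color"],cv2.COLOR_BGR2HSV)
print("tags at z80 (top cam)")
for n,(lo,hi),x0 in(("red",(0,8),310),("yel",(24,34),348),("grn",(45,80),380)):
    m=cv2.inRange(hsv,(lo,120,60),(hi,255,255)); 
    k=np.zeros_like(m);k[235:270,x0:x0+40]=m[235:270,x0:x0+40]
    if n=="yel": v=hsv[...,2]; k[v<150]=0
    if n!="yel":
        v=hsv[...,2]; th=0.75*np.percentile(v[k>0],90); k[v<th]=0
    p=np.argwhere(k)[:,::-1]; w=at_z(f,p,80)[:,:2]
    r=cv2.minAreaRect(w.astype(np.float32)); c=w.mean(0); e=np.linalg.eigh(np.cov(w.T))[1][:,1]
    print(n,len(p),c,r,"long axis deg",np.degrees(np.arctan2(e[1],e[0])))
def T(u,v,oy,dv=0): return [(u+.5)/6-.5+(160 if oy==240 else 300),(v-dv+.5)/6-.5+oy]
def S(u,v,ox=150,du=0): return [(u-du+.5)/3-.5+ox,(v+.5)/3-.5+(155 if ox==150 else 245)]
print("stand top face z30?",at_z(f,[T(50,435,232,288),T(660,317,232,288)],30)[:,:2])
print("shelf blue rear top edge z80",at_z(f,[T(50,157,240),T(668,122,240)],80)[:,:2])
print("lip outer z80",at_z(f,[T(50,116,240),T(668,79,240)],80)[:,:2])
print("lip inner low edge z80",at_z(f,[T(165,128,240),T(600,100,240)],80)[:,:2])
print("cheeks z86: L far/near, R far/near",at_z(f,[T(259,98,240),T(259,149,240),T(455,86,240),T(455,137,240)],86)[:,:2])
print("shoe corners z62",at_z(f,[T(300,122,240),T(432,115,240),T(300,137,240),T(432,130,240)],62)[:,:2])
print("side cam: shelf top corners far-left, near-left, near-right, far-right",at_z(g,[S(155,34),S(13,116),S(209,302),S(358,208)],80)[:,:2])
print("side lip top ends outer",at_z(g,[S(173,23),S(374,196)],80)[:,:2])
print("side cheeks top",at_z(g,[S(230,73),S(292,127)],86)[:,:2])
print("side yellow tag top face corners",at_z(g,[S(542,93,285,390),S(622,142,285,390),S(548,100,285,390),S(614,150,285,390)],80)[:,:2])
t=f
E
```

```text
tags at z80 (top cam)
red 99 [538.7 -91.1] ((538.736083984375, -91.26482391357422), (10.552486419677734, 60.015342712402344), 6.668246746063232) long axis deg 96.55571805834609Traceback (most recent call last):
  File "<stdin>", line 12, in <module>
  File "h.py", line 10, in at_z
    o,r=ray(f,uv); return o+r*((z-o[2])/r[:,2])[:,None]
        ~~~^^^^^^
  File "h.py", line 7, in ray
    K,d=intr(f); p=cv2.undistortPoints(np.array(uv,float).reshape(-1,1,2),K,d)[:,0]
                   ~~~~~~~~~~~~~~~~~~~^^^^^^^^^^^^^^^^^^^^^^^^^^^^^^^^^^^^^^^^
cv2.error: OpenCV(4.12.0) /io/opencv/modules/calib3d/src/undistort.dispatch.cpp:347: error: (-215:Assertion failed) CV_IS_MAT(_src) && CV_IS_MAT(_dst) && (_src->rows == 1 || _src->cols == 1) && (_dst->rows == 1 || _dst->cols == 1) && _src->cols + _src->rows - 1 == _dst->rows + _dst->cols - 1 && (CV_MAT_TYPE(_src->type) == CV_32FC2 || CV_MAT_TYPE(_src->type) == CV_64FC2) && (CV_MAT_TYPE(_dst->type) == CV_32FC2 || CV_MAT_TYPE(_dst->type) == CV_64FC2) in function 'cvUndistortPointsInternal'
```

```bash
python3 - <<'E'
from h import *
np.set_printoptions(suppress=True,precision=1)
f=pickle.load(open("top0.pkl","rb")); g=pickle.load(open("side0.pkl","rb"))
hsv=cv2.cvtColor(f["color"],cv2.COLOR_BGR2HSV)
for n,(lo,hi),x0 in(("red",(0,8),310),("yel",(22,34),345),("grn",(45,80),380)):
    m=cv2.inRange(hsv,(lo,120,60),(hi,255,255)); 
    k=np.zeros_like(m);k[235:268,x0:x0+40]=m[235:268,x0:x0+40]
    v=hsv[...,2]; k[v<0.75*np.percentile(v[k>0],90)]=0
    p=np.argwhere(k)[:,::-1]; w=at_z(f,p,80)[:,:2]
    r=cv2.minAreaRect(w.astype(np.float32)); c=w.mean(0); e=np.linalg.eigh(np.cov(w.T))[1][:,1]
    print(n,len(p),c,r[1],"long axis deg",np.degrees(np.arctan2(e[1],e[0])))
def T(u,v,oy,dv=0): return [(u+.5)/6-.5+(160 if oy==240 else 300),(v-dv+.5)/6-.5+oy]
def S(u,v,ox=150,du=0): return [(u-du+.5)/3-.5+ox,(v+.5)/3-.5+(155 if ox==150 else 245)]
print("stand top face z30?",at_z(f,[T(50,435,232,288),T(660,317,232,288)],30)[:,:2])
print("shelf blue rear top edge z80",at_z(f,[T(50,157,240),T(668,122,240)],80)[:,:2])
print("lip outer z80",at_z(f,[T(50,116,240),T(668,79,240)],80)[:,:2])
print("lip inner low edge z80",at_z(f,[T(165,128,240),T(600,100,240)],80)[:,:2])
print("cheeks z86: L far/near, R far/near",at_z(f,[T(259,98,240),T(259,149,240),T(455,86,240),T(455,137,240)],86)[:,:2])
print("shoe corners z62",at_z(f,[T(300,122,240),T(432,115,240),T(300,137,240),T(432,130,240)],62)[:,:2])
print("side: shelf top corners far-left, near-left, near-right, far-right",at_z(g,[S(155,34),S(13,116),S(209,302),S(358,208)],80)[:,:2])
print("side lip top ends outer",at_z(g,[S(173,23),S(374,196)],80)[:,:2])
print("side cheeks top",at_z(g,[S(230,73),S(292,127)],86)[:,:2])
print("side yellow tag top face corners",at_z(g,[S(542,93,285,390),S(622,142,285,390),S(548,100,285,390),S(614,150,285,390)],80)[:,:2])
E
```

```text
red 99 [538.7 -91.1] (10.552486419677734, 60.015342712402344) long axis deg 96.55571805834609
yel 99 [ 548.5 -180.7] (10.725561141967773, 59.79878616333008) long axis deg 96.39590400539483
grn 99 [ 557.9 -269.8] (10.588886260986328, 60.07921600341797) long axis deg 96.72193469220603
stand top face z30? [[ 552.5  -39.4]
 [ 582.6 -310.5]]
shelf blue rear top edge z80 [[548.2 312.8]
 [541.4  54.3]]
lip outer z80 [[565.7 312.3]
 [559.7  53. ]]
lip inner low edge z80 [[556.5 264.5]
 [553.1  82.1]]
cheeks z86: L far/near, R far/near [[564.8 223.6]
 [543.2 224.5]
 [563.  141.7]
 [541.4 142.9]]
shoe corners z62 [[557.8 211.3]
 [556.1 155.3]
 [551.3 211.6]
 [549.6 155.6]]
side: shelf top corners far-left, near-left, near-right, far-right [[549.8 310.6]
 [413.2 311.3]
 [411.8  55.4]
 [543.7  49.3]]
side lip top ends outer [[568.5 311.2]
 [559.9  50. ]]
side cheeks top [[561.8 224. ]
 [558.7 142.7]]
side yellow tag top face corners [[ 547.7 -148.7]
 [ 556.8 -212.7]
 [ 546.4 -155.5]
 [ 548.4 -213.3]]
```

```bash
cat >> h.py <<'E'
from scipy.spatial.transform import Rotation as Ro
def go(x,y,z,jaw,rows=(1,)):
    s=sense(); R=Ro.from_euler('xyz',s["tcp_rot"])
    G=Ro.from_euler('xyz',[np.pi,0,np.radians(jaw+90)])
    d=R.inv().apply(np.array([x,y,z])-s["eef_pos"]); w=(R.inv()*G).as_rotvec()
    j=np.degrees(np.arctan2(R.as_matrix()[1,1],R.as_matrix()[0,1]))
    print("t",s["clock"],"tcp",s["eef_pos"].round(1),"jaw",j.round(2),"open",s["opening"],"F",s["contact_force"].round(1))
    for k in rows: print(k,(d*k/1000).round(4),(w*k).round(4))
E
python3 -c "
from h import *
go(548.5,-180.7,220,6.2,(.05,.1,.5,1))"
```

```text
t 0.1 tcp [224.6 582.9 303.3] jaw 68.93 open 1.0008572542836616 F [ 0.9 -0.4 -0. ]
0.05 [-0.0288 -0.0298  0.0042] [-0.0001  0.      0.0547]
0.1 [-0.0577 -0.0596  0.0084] [-1.000e-04  1.000e-04  1.095e-01]
0.5 [-0.2884 -0.298   0.042 ] [-5.000e-04  3.000e-04  5.474e-01]
1 [-0.5768 -0.596   0.084 ] [-1.1000e-03  7.0000e-04  1.0948e+00]
```

Emit:
drive_tool --targets '[-0.006,-0.006,0.001,0,0,0.01,1,-0.02,-0.02,0.003,0,0,0.03,1,-0.04,-0.04,0.006,0,0,0.07,1,-0.063,-0.065,0.01,0,0,0.12,1,-0.088,-0.09,0.013,0,0,0.17,1,-0.113,-0.116,0.017,0,0,0.22,1,-0.138,-0.142,0.02,0,0,0.27,1,-0.163,-0.168,0.024,0,0,0.32,1,-0.188,-0.194,0.028,0,0,0.37,1,-0.213,-0.22,0.031,0,0,0.42,1,-0.238,-0.246,0.035,0,0,0.46,1,-0.263,-0.272,0.038,0,0,0.5,1]'

```text
clock: 1.1
eef_pos: [372.2, 232.6, 265.6]
tcp_rot: [-3.141, 0.0, 2.271]
contact_force: [0.1, 0.9, -0.1]
opening: 0.995
```

```bash
python3 -c "
from h import *
go(548.5,-180.7,220,6.2)"
```

```text
t 1.1 tcp [372.2 232.6 265.6] jaw 40.14 open 0.99525184716068 F [ 0.1  0.9 -0.1]
1 [-0.4296 -0.1317  0.0457] [-2.000e-04  2.000e-04  5.924e-01]
```

Emit:
drive_tool --targets '[-0.032,-0.01,0.003,0,0,0.045,0.5,-0.066,-0.02,0.007,0,0,0.09,0.5,-0.102,-0.031,0.011,0,0,0.14,0.5,-0.138,-0.042,0.015,0,0,0.19,0.5,-0.174,-0.053,0.019,0,0,0.24,0.5,-0.21,-0.064,0.022,0,0,0.29,0.5,-0.246,-0.075,0.026,0,0,0.34,0.5,-0.282,-0.086,0.03,0,0,0.39,0.5,-0.318,-0.097,0.034,0,0,0.44,0.5,-0.352,-0.108,0.038,0,0,0.49,0.5,-0.382,-0.117,0.041,0,0,0.53,0.5,-0.402,-0.123,0.043,0,0,0.56,0.5]'

```text
clock: 2.1
eef_pos: [538.6, -154.5, 222.4]
tcp_rot: [-3.142, 0.001, 1.71]
contact_force: [0.2, 0.4, 0.3]
opening: 0.504
```

```bash
python3 -c "
from h import *
go(548.5,-180.7,180,6.2)"
```

```text
t 2.1 tcp [ 538.6 -154.5  222.4] jaw 7.95 open 0.5040526538998737 F [0.2 0.4 0.3]
1 [-0.0273  0.0062  0.0424] [-0.      0.0006  0.0306]
```

Emit:
drive_tool --targets '[-0.013,0.003,0.015,0,0,0.015,0.5,-0.022,0.005,0.03,0,0,0.03,0.5,-0.026,0.006,0.04,0,0,0.03,0.5,-0.027,0.006,0.042,0,0,0.03,0.5,-0.027,0.006,0.042,0,0,0.03,0.5,-0.027,0.006,0.042,0,0,0.03,0.5]'

```text
clock: 2.6
eef_pos: [548.0, -176.8, 181.2]
tcp_rot: [-3.141, -0.0, 1.684]
contact_force: [0.2, -0.4, 1.1]
opening: 0.501
```

```bash
python3 -c "
from h import *
go(548.5,-180.7,120,6.2)
a=grab_frame('side')['color'];b=grab_frame('top')['color']
c=lambda im,x,y:cv2.resize(im[y:y+130,x:x+130],None,fx=3,fy=3,interpolation=cv2.INTER_CUBIC)
cv2.imwrite('pics/pre.png',np.hstack([c(a,285,210),c(b,300,190)]))"
```

```text
t 2.6 tcp [ 548.  -176.8  181.2] jaw 6.5 open 0.5011072177993036 F [ 0.2 -0.4  1.1]
1 [-0.004   0.0001  0.0612] [-0.0002 -0.0002  0.0053]
```

View pics/pre.png

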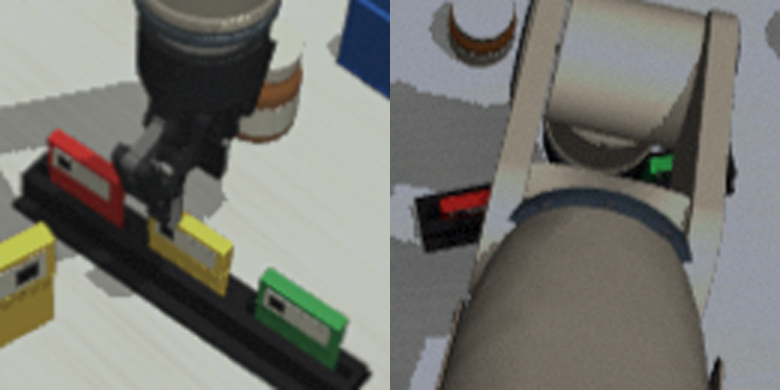

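Side view: the jaws are above and over the middle yellow holder at crop px (190,235); the red and green ones are clear. I descend now.

Emit:
drive_tool --targets '[-0.002,0,0.01,0,0,0.003,0.5,-0.004,0,0.025,0,0,0.005,0.5,-0.004,0,0.04,0,0,0.005,0.5,-0.004,0,0.052,0,0,0.005,0.5,-0.004,0,0.059,0,0,0.005,0.5,-0.004,0,0.061,0,0,0.005,0.5,-0.004,0,0.061,0,0,0.005,0.5]' --force 12

```text
clock: 3.28
eef_pos: [548.5, -181.1, 119.4]
tcp_rot: [-3.141, -0.0, 1.679]
contact_force: [0.6, -0.1, 0.1]
opening: 0.5
```

```bash
python3 -c "
from h import *
go(548.5,-180.7,120,6.2)"
```

```text
t 3.2833 tcp [ 548.5 -181.1  119.4] jaw 6.2 open 0.5002426455734751 F [ 0.6 -0.1  0.1]
1 [ 0.0003  0.0001 -0.0006] [-0.0008 -0.0004 -0.    ]
```

Emit:
drive_tool --targets '[0,0,0,0,0,0,0.4,0,0,0,0,0,0,0.3,0,0,0,0,0,0,0.23,0,0,0,0,0,0,0.19,0,0,0,0,0,0,0.17,0,0,0,0,0,0,0.15]' --force 12

```text
clock: 3.78
eef_pos: [548.7, -181.3, 120.1]
tcp_rot: [3.141, 0.0, 1.679]
contact_force: [-0.1, -0.2, 0.6]
opening: 0.148
```

Emit:
drive_tool --targets '[0,0,0,0,0,0,0.13,0,0,0,0,0,0,0.11,0,0,0,0,0,0,0.1,0,0,0,0,0,0,0.1]' --force 12

```text
clock: 4.12
eef_pos: [548.8, -181.3, 120.1]
tcp_rot: [3.141, 0.0, 1.679]
contact_force: [-0.1, -0.3, 3.8]
opening: 0.138
```

Emit:
drive_tool --targets '[0,0,0,0,0,0,0.06,0,0,0,0,0,0,0,0,0,0,0,0,0,0,0,0,0,0,0,0,0]' --force 12

```text
clock: 4.45
eef_pos: [548.8, -181.3, 120.1]
tcp_rot: [3.141, 0.0, 1.679]
contact_force: [0.8, 0.2, 4.5]
opening: 0.135
```

Emit:
drive_tool --targets '[0,0,-0.002,0,0,0,0,0,0,-0.006,0,0,0,0,0,0,-0.012,0,0,0,0,0,0,-0.02,0,0,0,0,0,0,-0.03,0,0,0,0,0,0,-0.042,0,0,0,0,0,0,-0.056,0,0,0,0,0,0,-0.072,0,0,0,0,0,0,-0.088,0,0,0,0,0,0,-0.104,0,0,0,0,0,0,-0.115,0,0,0,0,0,0,-0.12,0,0,0,0]' --force 12

```text
clock: 5.45
eef_pos: [548.9, -181.4, 242.3]
tcp_rot: [3.14, 0.001, 1.679]
contact_force: [0.5, -0.1, -0.8]
opening: 0.137
```

```bash
python3 -c "
from h import *
go(553.4,183.2,240,-1.45,(.05,.5,1))
a=grab_frame('side')['color']
cv2.imwrite('pics/lift.png',cv2.resize(a[130:380,230:480],None,fx=2.2,fy=2.2,interpolation=cv2.INTER_CUBIC))"
```

```text
t 5.45 tcp [ 548.9 -181.4  242.3] jaw 6.19 open 0.13664134269869924 F [ 0.5 -0.1 -0.8]
0.05 [0.0181 0.0022 0.0001] [0.0001 0.     0.0067]
0.5 [0.181  0.0219 0.001 ] [0.001  0.0005 0.0666]
1 [0.362  0.0437 0.002 ] [0.0021 0.001  0.1333]
```

View pics/lift.png

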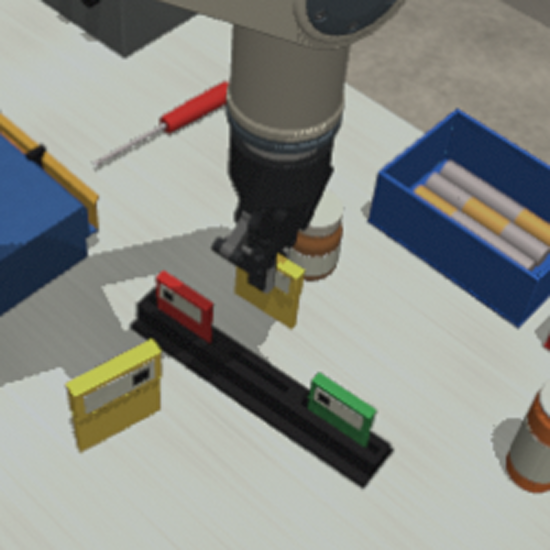

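The holder (crop px 270,290) is lifted clear and upright, and its socket is empty; red and green are untouched. Now I carry it across.

Emit:
drive_tool --targets '[0.004,0,0,0,0,0.002,0,0.013,0.001,0,0,0,0.005,0,0.028,0.003,0,0,0,0.01,0,0.05,0.006,0,0,0,0.018,0,0.08,0.01,0,0,0,0.03,0,0.113,0.014,0.001,0,0,0.042,0,0.146,0.018,0.001,0,0,0.054,0,0.179,0.022,0.001,0,0,0.066,0,0.212,0.026,0.001,0,0,0.078,0,0.245,0.03,0.001,0,0,0.09,0,0.275,0.033,0.001,0,0,0.101,0,0.3,0.036,0.002,0,0,0.111,0]'

```text
clock: 6.5
eef_pos: [550.9, 123.6, 236.9]
tcp_rot: [-3.14, 0.0, 1.568]
contact_force: [0.6, -0.1, -0.6]
opening: 0.138
```

Emit:
drive_tool --targets '[0.021,0.003,0,0,0,0.008,0,0.038,0.005,0,0,0,0.014,0,0.05,0.006,0,0,0,0.018,0,0.058,0.007,0,0,0,0.021,0,0.062,0.008,0,0,0,0.022,0,0.062,0.008,0,0,0,0.022,0,0.062,0.008,0,0,0,0.022,0,0.062,0.008,0,0,0,0.022,0]'

```text
clock: 7.17
eef_pos: [560.2, 182.1, 237.8]
tcp_rot: [-3.141, 0.0, 1.545]
contact_force: [0.5, 0.0, -0.4]
opening: 0.135
```

```bash
python3 -c "
from h import *
go(553.4,183.2,200,-1.45)"
```

```text
t 7.1667 tcp [560.2 182.1 237.8] jaw -1.47 open 0.13456904137255485 F [ 0.5  0.  -0.4]
1 [ 0.001  -0.0068  0.0378] [-0.0003  0.0004 -0.0004]
```

Emit:
drive_tool --targets '[0.001,-0.003,0.006,0,0,0,0,0.001,-0.006,0.016,0,0,0,0,0.001,-0.007,0.026,0,0,0,0,0.001,-0.007,0.032,0,0,0,0,0.001,-0.007,0.032,0,0,0,0,0.001,-0.007,0.032,0,0,0,0]'

```text
clock: 7.67
eef_pos: [553.0, 183.9, 205.1]
tcp_rot: [-3.14, 0.0, 1.546]
contact_force: [-0.8, -0.4, -0.8]
opening: 0.136
```

```bash
python3 -c "
from h import *
go(553.4,183.2,206,-1.45)
f=grab_frame('side');g=grab_frame('top');pickle.dump((f,g),open('pre2.pkl','wb'))
c=lambda im,x,y,k=5:cv2.resize(im[y:y+110,x:x+78],None,fx=k,fy=k,interpolation=cv2.INTER_CUBIC)
cv2.imwrite('pics/pre2.png',np.hstack([c(f['color'],190,125),c(g['color'],180,215)]))"
```

```text
t 7.6667 tcp [553.  183.9 205.1] jaw -1.43 open 0.1357941510959413 F [-0.8 -0.4 -0.8]
1 [-0.0007  0.0004 -0.0009] [-0.0013  0.0005  0.0003]
```

View pics/pre2.png

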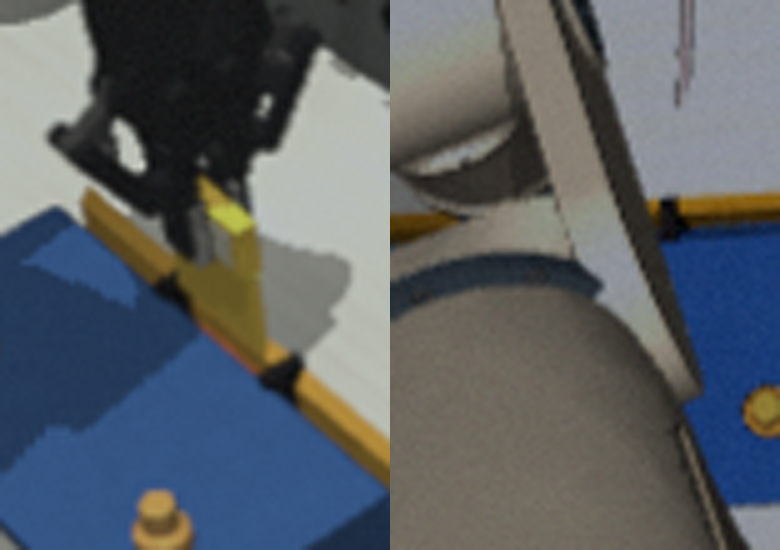

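The blade hangs between the two cheeks, with its low corner at crop px (265,365). The right cheek is at (285,375) and the left at (172,288). Next I compare this with predicted projections.

```bash
python3 -c "
from h import *
f,g=pickle.load(open('pre2.pkl','rb'))
q=lambda P:(proj(f,P)-[190,125])*5+2
R=lambda p,z:[553+np.cos(-.025)*p[0]-np.sin(-.025)*p[1],183.9+np.sin(-.025)*p[0]+np.cos(-.025)*p[1],z]
print('blade bottom (-x-y),(+x-y),(-x+y)',q([R((-3,-31),91),R((3,-31),91),R((-3,31),91)]).round())
print('head top (-x-y),(+x-y)',q([R((-6,-31),165),R((6,-31),165)]).round())
print('cheek R top: back,front inner;outer',q([R((-9.5,-37),86),R((9.5,-37),86),R((-9.5,-45),86),R((9.5,-45),86)]).round())
print('cheek L top inner/outer',q([R((-9.5,37),86),R((9.5,37),86),R((-9.5,45),86),R((9.5,45),86)]).round())
im=cv2.resize(f['color'][165:215,215:265],None,fx=12,fy=12,interpolation=cv2.INTER_CUBIC)
for P,c in(([R((-3,-31),91),R((3,-31),91)],(0,0,255)),([R((-9.5,-37),86),R((9.5,-37),86),R((-9.5,-45),86),R((9.5,-45),86),R((-9.5,37),86),R((9.5,37),86)],(0,255,0))):
  for u in (proj(f,P)-[215,165])*12+6: cv2.circle(im,tuple(int(v) for v in u),4,c,1)
cv2.imwrite('pics/ov.png',im)"
```

```text
blade bottom (-x-y),(+x-y),(-x+y) [[256. 353.]
 [266. 347.]
 [175. 285.]]
head top (-x-y),(+x-y) [[232. 235.]
 [254. 222.]]
cheek R top: back,front inner;outer [[253. 375.]
 [286. 355.]
 [264. 384.]
 [297. 364.]]
cheek L top inner/outer [[158. 293.]
 [191. 274.]
 [148. 284.]
 [181. 265.]]
```

View pics/ov.png

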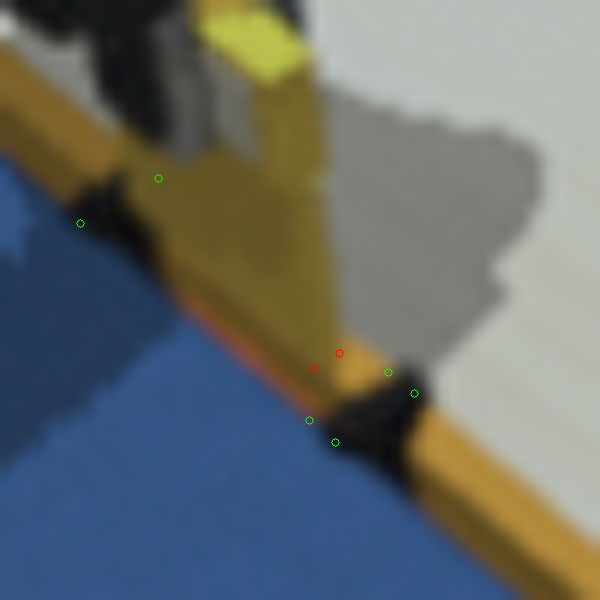

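Both head and cheek show the same ~1 px camera bias, so their relative alignment is within about 2 mm, and the flare takes up 6. I go down in guarded steps.

Emit:
drive_tool --targets '[-0.0005,0,0.003,0,0,0,0,-0.0005,0,0.007,0,0,0,0,-0.0005,0,0.011,0,0,0,0,-0.0005,0,0.014,0,0,0,0,-0.0005,0,0.014,0,0,0,0]'

```text
clock: 8.18
eef_pos: [552.9, 183.4, 191.0]
tcp_rot: [-3.14, 0.0, 1.546]
contact_force: [-0.1, 0.6, -0.6]
opening: 0.133
```

Emit:
drive_tool --targets '[0,0,0.002,0,0,0,0,0,0,0.004,0,0,0,0,0,0,0.005,0,0,0,0,0,0,0.005,0,0,0,0]'

```text
clock: 8.52
eef_pos: [553.2, 183.5, 186.6]
tcp_rot: [-3.141, 0.0, 1.546]
contact_force: [0.4, 0.3, -1.0]
opening: 0.134
```

Emit:
drive_tool --targets '[0,0,0.002,0,0,0,0,0,0,0.004,0,0,0,0,0,0,0.005,0,0,0,0,0,0,0.005,0,0,0,0]'

```text
clock: 8.85
eef_pos: [553.2, 183.5, 181.6]
tcp_rot: [-3.141, 0.0, 1.546]
contact_force: [-0.1, -1.0, -1.1]
opening: 0.137
```

Already inside the narrow part with no side force.

Emit:
drive_tool --targets '[0,0,0.002,0,0,0,0,0,0,0.004,0,0,0,0,0,0,0.006,0,0,0,0,0,0,0.008,0,0,0,0,0,0,0.008,0,0,0,0]'

```text
clock: 9.27
eef_pos: [553.4, 183.6, 173.8]
tcp_rot: [3.141, -0.0, 1.546]
contact_force: [-0.6, -0.5, 4.2]
opening: 0.142
```

Emit:
drive_tool --targets '[0,0,0.0015,0,0,0,0,0,0,0.003,0,0,0,0,0,0,0.004,0,0,0,0,0,0,0.005,0,0,0,0,0,0,0.005,0,0,0,0]'

```text
clock: 9.68
eef_pos: [553.4, 183.6, 169.0]
tcp_rot: [3.141, -0.0, 1.546]
contact_force: [-1.0, -0.7, 6.3]
opening: 0.138
```

Emit:
drive_tool --targets '[0,0,0.001,0,0,0,0,0,0,0.0015,0,0,0,0,0,0,0.0015,0,0,0,0]'

```text
clock: 9.93
eef_pos: [553.4, 183.6, 167.7]
tcp_rot: [3.141, -0.0, 1.546]
contact_force: [-1.4, -0.0, 5.7]
opening: 0.136
```

Emit:
drive_tool --targets '[0,0,0.0005,0,0,0,0,0,0,0.001,0,0,0,0,0,0,0.001,0,0,0,0]'

```text
clock: 10.18
eef_pos: [553.4, 183.6, 166.7]
tcp_rot: [3.141, -0.0, 1.546]
contact_force: [-2.1, -0.2, 6.8]
opening: 0.137
```

Emit:
drive_tool --targets '[0,0,0.0005,0,0,0,0,0,0,0.0005,0,0,0,0,0,0,0.0005,0,0,0,0]'

```text
clock: 10.43
eef_pos: [553.4, 183.6, 166.3]
tcp_rot: [3.141, -0.0, 1.546]
contact_force: [-1.3, -1.6, 6.3]
opening: 0.137
```

Emit:
drive_tool --targets '[0,0,0.0005,0,0,0,0,0,0,0.0005,0,0,0,0,0,0,0.0005,0,0,0,0]'

```text
clock: 10.68
eef_pos: [553.4, 183.6, 166.1]
tcp_rot: [3.141, -0.0, 1.546]
contact_force: [-2.0, -0.5, 9.9]
opening: 0.138
```

Emit:
drive_tool --targets '[0,0,0.0005,0,0,0,0,0,0,0.0005,0,0,0,0,0,0,0.0005,0,0,0,0]'

```text
clock: 10.93
eef_pos: [553.5, 183.6, 166.0]
tcp_rot: [3.141, -0.0, 1.546]
contact_force: [-4.3, -0.8, 14.1]
opening: 0.14
```

```bash
python3 -c "
from h import *
go(553.4,183.6,166.1,-1.45)
f=grab_frame('side')
cv2.imwrite('pics/fin.png',np.hstack([cv2.resize(f['color'][130:250,165:285],(390,390),interpolation=cv2.INTER_CUBIC),cv2.resize(f['color'][150:350,240:440],(390,390),interpolation=cv2.INTER_CUBIC)]))
go(553.4,183.6,166.1,-1.45)"
```

```text
t 10.9333 tcp [553.5 183.6 166. ] jaw -1.43 open 0.14014134192968491 F [-4.3 -0.8 14.1]
1 [-0.     -0.0001 -0.0001] [ 0.0007 -0.0002  0.0003]
t 10.9833 tcp [553.5 183.6 166. ] jaw -1.43 open 0.13838989612598082 F [-3.7 -1.7 14.5]
1 [-0.     -0.0001 -0.0001] [ 0.0007 -0.0002  0.0003]
```

View pics/fin.png

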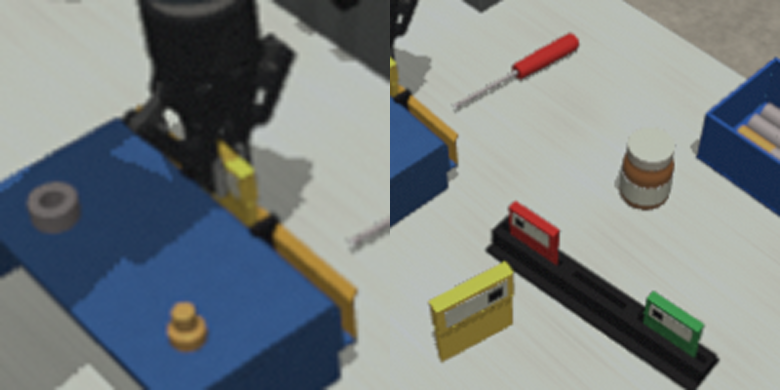

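The holder sits in the channel between the cheeks (left crop px 235,190). The collar, fitting, driver, red and green holders and the loose yellow one look unmoved. Force held at about 14 N against the hard stop, at the predicted height, so I'm handing in.

```bash
python3 -c "
from h import *
print(sign_off()); print(sense()['contact_force'])"
```

```text
the job is handed in; nothing more can be done
None
the job is handed in; nothing more can be done
```

The yellow job-tag holder is out of the stand's middle socket and pressed home behind the shelf lip. The arm is still holding it there, and the job is handed in.

- **Pressed home:** the hand stopped at z = 166.0 mm, against 166.1 mm expected for fully down. The push force rose from about 6–7 N on the spring to 14.5 N over the last millimetre, which is the solid stop and well under 30 N. It was steady over two readings, with about 4 N sideways.
- **Grip:** I commanded 12 N, below the gripper's stated 20 N minimum. The call was accepted, but the actual grip force can't be read back. The opening stayed at about 0.14, matching the 12 mm head. The heights agree with no slip in the jaws.
- **Upright:** the tool stayed within 0.001 rad of vertical.
- **Surroundings:** in the last picture the red and green holders, the large loose yellow holder, collar, fitting, tub and driver all looked unmoved. The can was outside that crop, so I did not check it at the end.
- **Disagreement:** before insertion the blade's lower corner appeared 2–3 px lower in the side view than predicted. I put it down to the blade blending with the lip's colour, and it then went in with no side force.
- **Time:** about 11 of the 40 s.

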